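# Turn the drum mixer until its filling stem points up

### The job

The spoked drum of the hand-turned mixer was left with its filling stem pointing away from the top. Push its spokes with the fingertips as they come round to turn the drum gently, without flicking it, until the filling stem points straight up and the drum stays still there. Pick nothing up, do not push on the stem itself, do not shift or tip the mixer, and leave the glassware and the other things around it where they are.

Things in the scene. Friction and masses are not known exactly. Their poses are not given: they have to be found in the camera images.
- mixer: Hand-turned drum mixer, one loose 4 kg device: grey base plate (170 mm along x, 180 mm along y, 12 mm thick), two uprights at x = +-55 mm (14 mm thick, 26 mm wide, 191 mm high with their bearings) carrying the drum's level axle. Origin: centre of the plate's underside. z up, x along the axle; the spokes turn in its y-z plane.
- hub (a point): Drum centre, on the axle, 172 mm above the bench; axes as the mixer's. Aluminium drum 114 mm across, 60 mm long. From its middle (plane x = 0) six steel spokes, round bars 14 mm thick, stick out radially, 60 degrees apart, ending 145 mm from the axle, with no rim; the stem is midway between two. A spoke leaning over 30 degrees towards the finger can jam when pushed level.
- wheel (a joint): Turn a of drum, spokes and stem about the mixer's x (rad), no stops: 0 or 2 pi = stem straight up, pi = straight down; starts at 1.4 to 4.88. As it grows the drum's top moves to the mixer's -y: the stem points along (0, -sin a, cos a) there; spokes at a + 30, 90, 150.. degrees. Steady friction 0.15 N m (1 N at a spoke's end), stays where left.
- stem: The filling stem on the drum's circumference, in the same plane as the spokes: a short black tube 22 mm thick with a wider black screw cap 36 mm across, 18 mm high, much thicker and shorter than a spoke. The origin lies on the drum's axle; its z axis points outwards along the stem.
- stem_tip (a point): Centre of the outer face of the stem's cap, 90 mm from the axle.
- cylinder_tall: open straight glass cylinder, 88 mm across, 185 mm tall, loose, beside the mixer; origin at the centre of its underside, z up
- cylinder_low: open straight glass cylinder, 80 mm across, 150 mm tall, loose, on the other side of the mixer; origin at the centre of its underside, z up
- dish_a: closed glass culture dish, 94 mm across, 17 mm tall, loose, on the robot's side of the mixer; origin at the centre of its underside, z up
- dish_b: a second such dish, 94 mm across, 17 mm tall, loose; origin at the centre of its underside, z up
- jar: brown glass jar with a black lid, 60 mm across, 85 mm tall, loose, behind the mixer; origin at the centre of its underside, z up
- slide_box: flat grey box for microscope slides, 85 x 100 x 26 mm, loose, behind the mixer; origin at the centre of its underside, z up
- tube_rack: white tube rack block, 55 x 120 mm, 72 mm tall with its capped tubes, loose; origin at the centre of its underside, z up

How it is judged:
By the outcome, as a careful person would: the job done as asked, in the order asked, and still so for the second after the job is handed in, with the robot touching nothing.
It also fails if it takes over 54 s, if anything falls off the work surface, if the arm or the gripper's body presses on something with over 40 N, if the wrist force passes 120 N, or if a joint passes its speed limit or range.

### The arm

A 7-joint arm with a two-finger parallel gripper is mounted at the origin on the work surface. World frame = base frame: x ahead of the robot, y to its left, z up, the work surface at z = 0. Lengths are in m, angles in degrees, forces in N, time in s.
With the tool pointing down it reaches from about 0.35 to 0.9 m from the base axis. Payload 7.2 kg.
Tool frame: the origin (TCP) lies at the very end of the fingers, on their centre line; the grasp point (between the pads) lies 19 mm behind it; z points along the fingers, y is the direction in which the jaws open and shut (so a half turn about z gives the same grasp; the last joint's range is limited). The gripper opens to 85 mm and grips with 20 to 120 N. Pads are 22 mm wide; open, the fingers measure 114 mm over their backs; the gripper's body (76 mm by 85 mm) begins 54 mm behind the grasp point. The pads swing forward as they close: fully open they stand 13 mm farther back than shut.
Start: joints at [59.748, 23.554, -0.728, 91.456, 0.321, 64.991, -4.71], TCP at [0.277, -0.56, 0.231] pointing down, gripper open.
Joint ranges: [-169.25, 169.25], [-16.82, 113.86], [-84.01, 82.57], [7.8, 145.47], [-59.2, 239.2], [7.22, 106.19], [-163.78, 163.78]. Speed limits (degrees/s): [136.94, 136.94, 172.46, 172.46, 180, 180, 180].

### API

Orientations are given as a 3x3 rotation matrix whose columns are the frame's x, y, z axes.
In Python, from cell import manip, eyes gives the robot as it stands. The module is installed in compiled form; this text tells all that it offers.
- The arm moves only by the shell command python3 -m jog 'ROWS' [FORCE]. ROWS is JSON, a list of rows, each a list of 7 numbers: the shift along the tool's x, y, z in mm, then the turn, a rotation vector about the tool's x, y, z in rad, then the finger opening in mm, from 0 to 85.4. A call has 1 to 5 rows; each row shifts and turns the pose as measured when the row begins, along the tool's axes as they then stand; what a row does not reach is not made up. A row lasts 1/8 s, in which the tool goes at most 62.5 mm and 10.7 degrees, less where a joint would pass 70% of its speed; a pose out of reach is approached as far as the arm can. A call with a gripper value outside its range is refused whole. The fingers move at their own pace and stop on an object; FORCE is the grip in N (left out, the last holds). Time passes only in rows, so rows that do not move let the fingers close. It gives the time, the measured TCP pose, the force and the opening at its end, in the units of the state.
- manip.read_state(): the state, without advancing time (a new reading comes with each control period).
- eyes.grab_frame(name): name is "scene" or "top" or "wrist"; returns a dict with "pixels" (420x560x3 uint8, red, green, blue), "mtx" (3x3 intrinsics, pixels), "R" (3x3) and "t" (3): a world point X has camera coordinates R X + t; the wrist camera has in their place "mount" (4x4, takes a point from camera to tool coordinates, whose origin is the TCP and whose axes are the flange's). Camera axes: x right, y down, z forward; pixel columns grow to the right and rows downward; lengths in m; the calibration is good to about 2 mm. A picture is of the moment at which its call begins: read the wrist's pose just before it. There is no depth.
- manip.job_done(): hands the job in, once; it reports no verdict.
The state is a dict: "time_s": time; "qpos": joint angles; "qvel": joint speeds; "tau": joint torques, N m; "eef_pos": TCP position; "orientation": TCP orientation; "force": force on the tool from outside, world axes, zero at the start; "moment": the same for the moment, N m; "opening": opening from 0.0 (shut) to 1.0 (fully open).
Only numpy, scipy, OpenCV 4.12 (cv2) and the standard library are available. Lean on these libraries where they do the work, as an engineer would, in place of code of your own. Each camera call takes 0.05 s, during which the arm holds its last target.

## Working session

There is one attempt and no reset: what is moved stays moved. The work goes in short steps, Python scripts to look and compute and a shell command to move; the robot and the scene stay as the last step left them, time stands still between calls to the robot, and variables do not carry over. Pictures are saved under pics/ and viewed, and the job is handed in when it is done.

```bash
mkdir -p pics; cat > h.py <<'E'
import numpy as np, cv2
from cell import manip, eyes
def save(n,f):
    im=eyes.grab_frame(n); cv2.imwrite(f'pics/{f}.png',cv2.cvtColor(im['pixels'],cv2.COLOR_RGB2BGR)); np.savez(f'pics/{f}.npz',**im); return im
def ray(im,u,v):
    K=np.array(im['mtx']);R=np.array(im['R']);t=np.array(im['t'])
    d=R.T@np.linalg.solve(K,[u,v,1]); return -R.T@t,d
def onz(im,u,v,z):
    o,d=ray(im,u,v); return o+d*(z-o[2])/d[2]
def proj(im,X):
    p=np.array(im['mtx'])@(np.array(im['R'])@np.array(X)+np.array(im['t'])); return p[:2]/p[2]
E
python3 - <<'E'
from h import *
for n in ['scene','top','wrist']:
    im=save(n,n+'0'); 
    if n!='wrist': print(n,-np.array(im['R']).T@im['t'],np.array(im['R'])[2])
s=manip.read_state(); print(s['time_s'],s['eef_pos'],s['orientation'],s['force'])
E
```

```text
scene [ 1.18789613 -0.02952462  0.90923794] [-0.62558847  0.09492525 -0.77435668]
top [0.37884451 0.0474547  1.09968724] [ 0.18909557  0.0145882  -0.98185032]
0.15 [ 0.27715273 -0.55977316  0.23064405] [[ 8.96148339e-01  4.43754161e-01 -6.32275126e-04]
 [ 4.43754603e-01 -8.96147695e-01  1.07759175e-03]
 [-8.84260741e-05 -1.24625705e-03 -9.99999220e-01]] [-0.21620141 -0.02088265  0.64972806]
```

View pics/scene0.png

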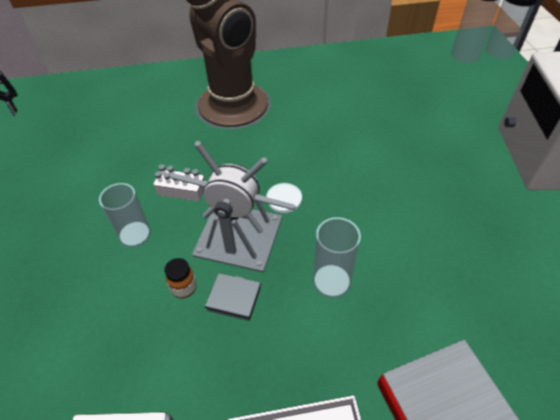

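View pics/top0.png

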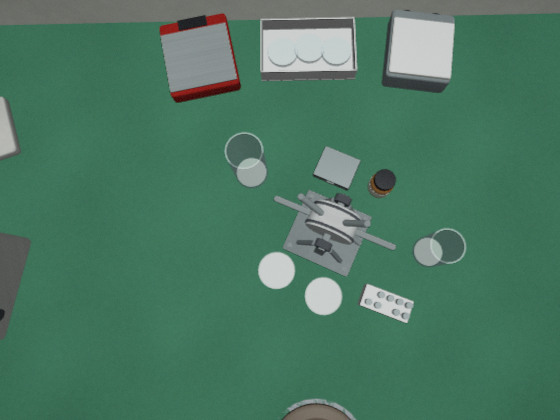

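View pics/wrist0.png

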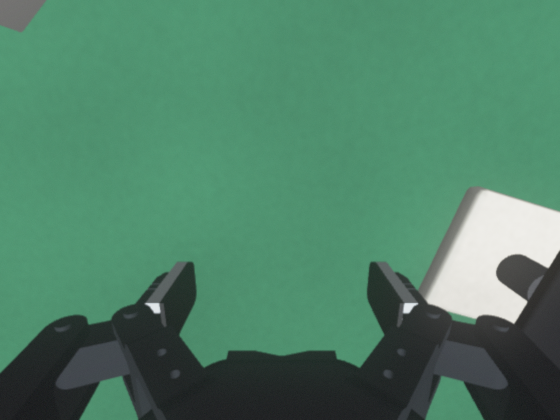

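```bash
python3 - <<'E'
import cv2
a=cv2.imread('pics/scene0.png')[125:275,130:310]; cv2.imwrite('pics/sc_crop.png',cv2.resize(a,(720,600),interpolation=cv2.INTER_CUBIC))
a=cv2.imread('pics/top0.png')[180:285,260:400]; cv2.imwrite('pics/tp_crop.png',cv2.resize(a,(800,600),interpolation=cv2.INTER_CUBIC))
E
```

```text
(no output)
```

View pics/sc_crop.png

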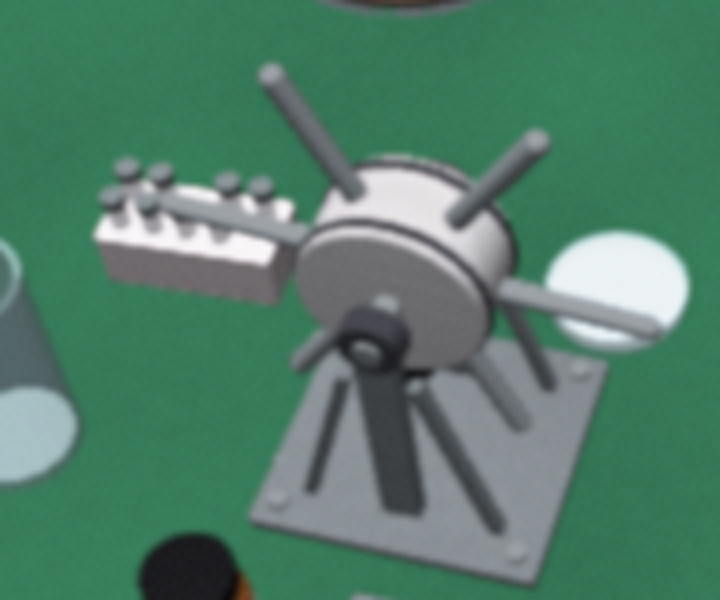

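View pics/tp_crop.png

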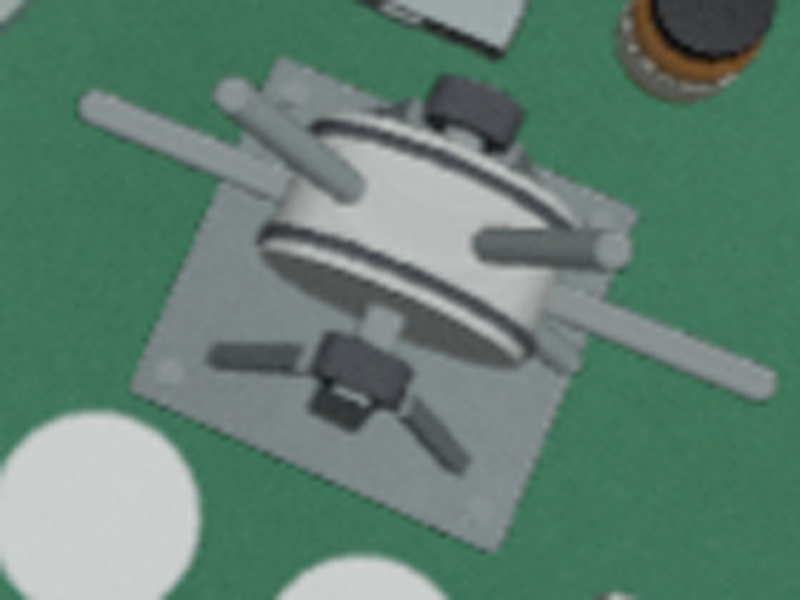

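```bash
cat >> h.py <<'E'
def load(f): return dict(np.load(f'pics/{f}.npz'))
def tri(a,pa,b,pb):
    A=[];B=[]
    for im,p in((a,pa),(b,pb)):
        o,d=ray(im,*p); d=d/np.linalg.norm(d); P=np.eye(3)-np.outer(d,d); A.append(P);B.append(P@o)
    A=np.vstack(A);B=np.hstack(B);x,*_=np.linalg.lstsq(A,B,rcond=None); return x,np.linalg.norm(A@x-B)
E
python3 - <<'E'
from h import *
t=load('top0');s=load('scene0')
T=lambda x,y:(260+x/5.714,180+y/5.714)
S=lambda x,y:(130+x/4,125+y/4)
C=[onz(t,*T(*p),.012) for p in [(280,55),(639,212),(494,554),(131,391)]]
C=np.array(C);print(C.round(4)); c=C.mean(0);print('centre',c.round(4))
for i in range(4): e=C[(i+1)%4]-C[i];print(np.linalg.norm(e).round(4),np.degrees(np.arctan2(e[1],e[0])).round(1))
C2=[onz(s,*S(*p),.012) for p in [(250,520),(535,585),(608,360)]];print(np.array(C2).round(4))
for n,a,b in [('upL',(234,93),(270,75)),('upR',(612,250),(540,140)),]:
    print(n,tri(t,T(*a),s,S(*b)))
# four top spoke tips
for n,a,b in [('tip1 top-left up',(234,93),(540,140)),('tip2 right up',(612,250),(270,75)),('left horiz',(92,105),(657,327)),('right horiz',(764,385),(120,195))]:
    x,e=tri(t,T(*a),s,S(*b)); print(n,x.round(4),e.round(4), np.linalg.norm(x-[c[0],c[1],.172]).round(4))
# jar,cyl etc
for n,p,z in [('talltop',(244,151),.185),('tallbot',(251,172),0),('lowtop',(448,246),.15),('lowbot',(428,252),0),('dish1',(277,270),.017),('dish2',(323,296),.017),('rack',(387,303),.05),('jar',(384,181),.085),('box',(338,168),.026)]:
    print(n,onz(t,*p,z).round(3))
E
```

```text
[[ 0.6401  0.0021  0.012 ]
 [ 0.5643 -0.159   0.012 ]
 [ 0.4119 -0.0874  0.012 ]
 [ 0.4862  0.0724  0.012 ]]
centre [ 0.5256 -0.043   0.012 ]
0.1781 -115.2
0.1684 154.8
0.1762 65.1
0.1692 -24.5
[[ 0.572  -0.1536  0.012 ]
 [ 0.6467  0.0077  0.012 ]
 [ 0.4908  0.0775  0.012 ]]
upL (array([ 0.55243826, -0.0283826 ,  0.34278033]), np.float64(0.08392637275896116))
upR (array([ 0.52183882, -0.03017616,  0.27208886]), np.float64(0.09965242521957586))
tip1 top-left up [0.5614 0.0324 0.2859] 0.004 0.1412
tip2 right up [ 0.5029 -0.0938  0.2977] 0.0019 0.1375
left horiz [0.5863 0.0867 0.1578] 0.0048 0.1439
right horiz [ 0.4677 -0.1797  0.1899] 0.0154 0.1496
talltop [0.691 0.154 0.185]
tallbot [0.694 0.156 0.   ]
lowtop [ 0.473 -0.299  0.15 ]
lowbot [ 0.473 -0.301  0.   ]
dish1 [0.431 0.088 0.017]
dish2 [ 0.365 -0.027  0.017]
rack [ 0.348 -0.178  0.05 ]
jar [ 0.641 -0.179  0.085]
box [ 0.694 -0.075  0.026]
```

```bash
python3 - <<'E'
from h import *
t=load('top0');s=load('scene0')
ey=np.array([.423,.906,0]);hub=np.array([.5285,-.0405,.172])
for ph in [115,175,235]:
    for r in(.075,.09):
        X=hub+r*(np.sin(np.radians(ph))*ey+np.cos(np.radians(ph))*np.array([0,0,1]))
        a=proj(t,X);b=proj(s,X);print(ph,r,'top',((a-[260,180])*5.714).round(),'scene',((b-[130,125])*4).round())
E
```

```text
115 0.075 top [249. 181.] scene [525. 324.]
115 0.09 top [218. 171.] scene [549. 336.]
175 0.075 top [381. 259.] scene [428. 351.]
175 0.09 top [376. 264.] scene [432. 367.]
235 0.075 top [543. 316.] scene [311. 293.]
235 0.09 top [568. 331.] scene [293. 298.]
```

```bash
python3 -m jog '[[0,0,-50,0,0,-0.17,0],[0,0,-50,0,0,-0.17,0],[0,0,-10,0,0,-0.17,0],[0,0,0,0,0,-0.17,0],[0,0,0,0,0,0,0]]' 20
```

```text
time_s: 0.78
eef_pos: [0.2769, -0.559, 0.342]
orientation: [[0.4, 0.917, -0.003], [0.917, -0.4, 0.005], [0.003, -0.005, -1.0]]
force: [-0.4, 0.6, -0.0]
opening: 0.004
```

```bash
python3 -m jog '[[60,4,0,0,0,0,0],[60,4,0,0,0,0,0],[60,4,0,0,0,0,0],[60,4,0,0,0,0,0],[60,4,0,0,0,0.02,0]]' && python3 - <<'E'
from h import *
s=manip.read_state();im=save('wrist','wrist1');np.savez('pics/st1.npz',p=s['eef_pos'],R=s['orientation']);print(s['eef_pos'],im['mount'])
E
```

```text
time_s: 1.4
eef_pos: [0.4179, -0.2903, 0.3392]
orientation: [[0.449, 0.893, -0.007], [0.893, -0.449, 0.007], [0.003, -0.009, -1.0]]
force: [1.4, -0.3, -0.0]
opening: 0.0
[ 0.41788029 -0.29027784  0.33924086] [[-1.10863118e-03 -9.58326799e-01 -2.85672046e-01  7.40781469e-02]
 [ 9.99999087e-01 -8.41706848e-04 -1.05715608e-03  1.64683156e-03]
 [ 7.72648885e-04 -2.85672957e-01  9.58326857e-01 -1.42662520e-01]
 [ 0.00000000e+00  0.00000000e+00  0.00000000e+00  1.00000000e+00]]
```

View pics/wrist1.png

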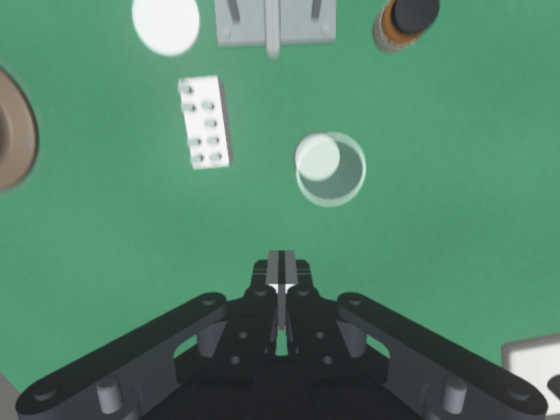

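```bash
cat >> h.py <<'E'
def wim(im,p,R):
    # convert wrist image to world extrinsics
    M=np.array(im['mount']);Rcw=np.array(R)@M[:3,:3];c=np.array(R)@M[:3,3]+p
    return dict(mtx=im['mtx'],R=Rcw.T,t=-Rcw.T@c)
E
python3 - <<'E'
from h import *
im=load('wrist1');st=np.load('pics/st1.npz');w=wim(im,st['p'],st['R'])
for n,p,z in [('tip',(273,52),.184),('spoke root',(272,4),.18),('corner',(336,41),.012),('corner',(217,47),.012),('lowbot',(318,158),0),('rack',(205,122),.05),('jar',(414,14),.085)]: print(n,onz(w,*p,z).round(4))
E
```

```text
tip [ 0.4733 -0.1634  0.184 ]
spoke root [ 0.4903 -0.1281  0.18  ]
corner [ 0.5712 -0.1555  0.012 ]
corner [ 0.4157 -0.0852  0.012 ]
lowbot [ 0.48   -0.2957  0.    ]
rack [ 0.3556 -0.171   0.05  ]
jar [ 0.6459 -0.1819  0.085 ]
```

```bash
python3 -m jog '[[60,-4,0,0,0,-0.035,0],[60,-4,0,0,0,0,0],[45,-1,0,0,0,0,0],[0,0,40,0,0,0,0],[0,0,21,0,0,0,0]]' && python3 - <<'E'
from h import *
s=manip.read_state();im=save('wrist','wrist2');save('scene','scene2');np.savez('pics/st2.npz',p=s['eef_pos'],R=s['orientation']);p=np.array(s['eef_pos']);d=p-[.530,-.040,.172];R=np.array(s['orientation'])
print(s['time_s'],p,'along',d@[.418,.9085,0],'off',d@[.9085,-.418,0],'h',d[2],R.round(3),s['force'])
E
```

```text
time_s: 2.08
eef_pos: [0.4828, -0.1292, 0.2785]
orientation: [[0.423, 0.906, -0.003], [0.906, -0.423, 0.012], [0.01, -0.007, -1.0]]
force: [0.7, -0.7, -0.6]
opening: -0.0
2.075 [ 0.48276651 -0.12923792  0.2784592 ] along -0.10081625089446253 off -0.0056101795750092345 h 0.1064592014763715 [[ 0.423  0.906 -0.003]
 [ 0.906 -0.423  0.012]
 [ 0.01  -0.007 -1.   ]] [ 0.65222161 -0.65053595 -0.55161541]
```

View pics/wrist2.png

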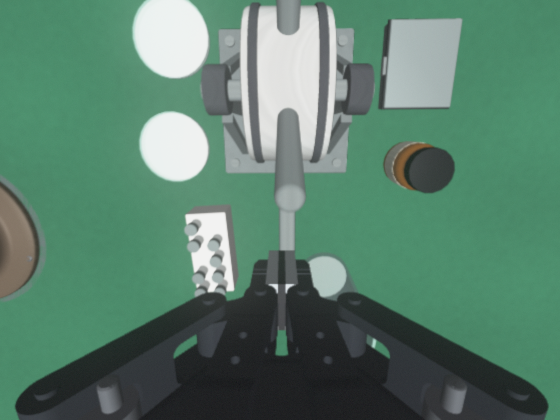

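View pics/scene2.png

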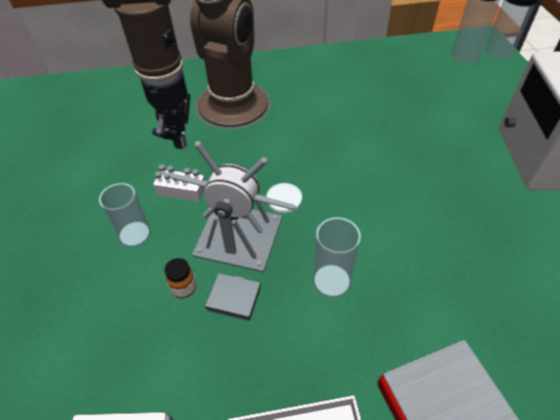

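```bash
python3 -m jog '[[15,3,0,0,0,0,0],[10,3,0,0,0,0,0],[10,0,0,0,0,0,0],[10,0,0,0,0,0,0],[10,0,0,0,0,0,0]]' && python3 -m jog '[[10,0,0,0,0,0,0],[10,0,0,0,0,0,0],[10,0,0,0,0,0,0],[0,0,0,0,0,0,0]]'; python3 - <<'E'
from h import *
s=manip.read_state();im=save('wrist','wrist3');save('scene','scene3');p=np.array(s['eef_pos']);d=p-[.530,-.040,.172]
print(s['time_s'],p,'along',d@[.418,.9085,0],'off',d@[.9085,-.418,0],'h',d[2],s['force'])
E
```

```text
time_s: 2.8
eef_pos: [0.5141, -0.0808, 0.2817]
orientation: [[0.429, 0.904, -0.001], [0.903, -0.429, 0.011], [0.009, -0.006, -1.0]]
force: [-1.1, -1.2, 1.9]
opening: -0.003
time_s: 3.3
eef_pos: [0.5281, -0.0504, 0.282]
orientation: [[0.427, 0.904, -0.001], [0.904, -0.427, 0.012], [0.01, -0.006, -1.0]]
force: [0.3, 0.5, -0.2]
opening: 0.004
3.3 [ 0.52813238 -0.05043347  0.2820148 ] along -0.010259472636724378 off 0.0026644533149454796 h 0.11001480095878857 [ 0.27373661  0.5409796  -0.24194252]
```

View pics/wrist3.png

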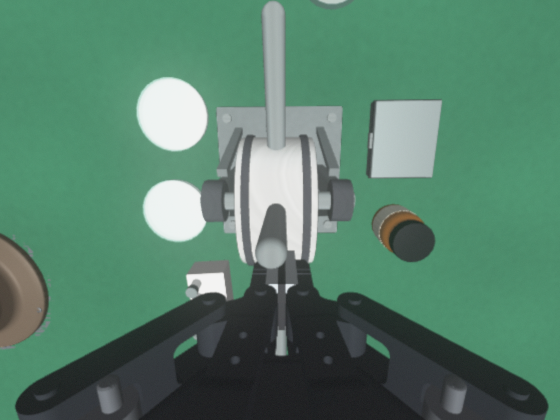

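View pics/scene3.png

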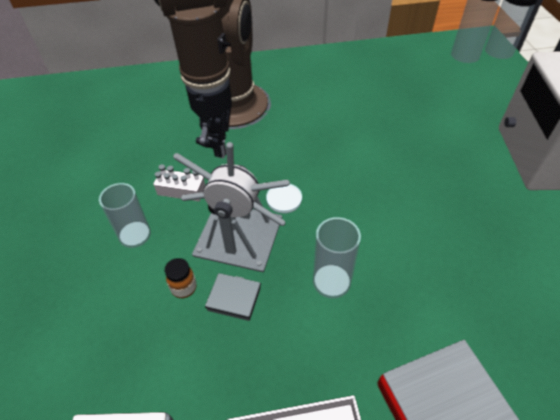

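```bash
python3 -m jog '[[10,-2,1,0,0,0,0],[10,-2,1,0,0,0,0],[10,0,1,0,0,0,0],[10,0,0,0,0,0,0],[10,0,0,0,0,0,0]]' && python3 -m jog '[[8,0,0,0,0,0,0],[6,0,0,0,0,0,0],[0,0,0,0,0,0,0]]'; python3 - <<'E'
from h import *
s=manip.read_state();im=save('wrist','wrist4');save('scene','scene4');p=np.array(s['eef_pos']);d=p-[.530,-.040,.172]
print(s['time_s'],p,'along',d@[.418,.9085,0],'off',d@[.9085,-.418,0],'h',d[2],s['force'])
a=cv2.imread('pics/scene4.png')[125:275,130:310]; cv2.imwrite('pics/sc4.png',cv2.resize(a,(720,600)))
E
```

```text
time_s: 4.03
eef_pos: [0.546, -0.0033, 0.2787]
orientation: [[0.431, 0.903, -0.003], [0.903, -0.431, 0.01], [0.008, -0.007, -1.0]]
force: [0.1, -1.8, 0.5]
opening: -0.001
time_s: 4.4
eef_pos: [0.5528, 0.0118, 0.2788]
orientation: [[0.429, 0.903, -0.002], [0.903, -0.429, 0.011], [0.008, -0.007, -1.0]]
force: [-0.2, -0.4, -0.1]
opening: 0.002
4.4 [0.55281928 0.01175095 0.27884524] along 0.05655419394254048 off -0.0009005844507646879 h 0.10684524260200484 [-0.22834771 -0.38073773 -0.11484192]
```

View pics/wrist4.png

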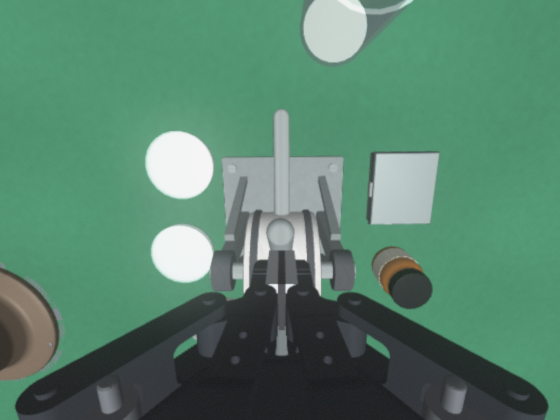

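View pics/sc4.png

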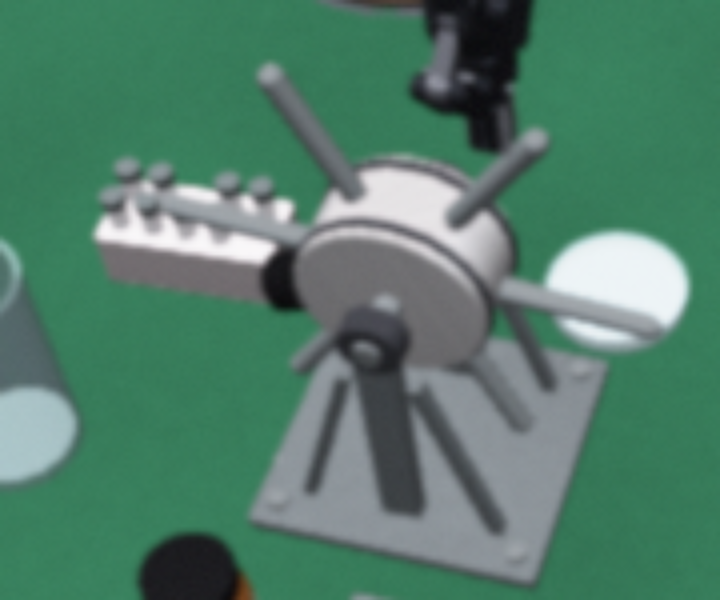

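```bash
python3 -m jog '[[-8,0,0,0,0,0,0],[0,0,-45,0,0,0,0],[0,0,-16,0,0,0,0],[-55,0,0,0,0,0,0],[-55,0,0,0,0,0,0]]' && python3 -m jog '[[-45,0,0,0,0,0,0],[0,0,0,0,0,0,0],[0,0,35,0,0,0,0],[0,0,25,0,0,0,0],[0,0,0,0,0,0,0]]'; python3 - <<'E'
from h import *
s=manip.read_state();im=save('wrist','wrist5');p=np.array(s['eef_pos']);d=p-[.530,-.040,.172]
print(s['time_s'],p,'along',d@[.418,.9085,0],'off',d@[.9085,-.418,0],'h',d[2],s['force'])
E
```

```text
time_s: 5.12
eef_pos: [0.5011, -0.0966, 0.34]
orientation: [[0.424, 0.906, -0.002], [0.906, -0.424, 0.012], [0.01, -0.007, -1.0]]
force: [0.6, -1.1, 0.7]
opening: -0.0
time_s: 5.75
eef_pos: [0.4782, -0.1429, 0.2779]
orientation: [[0.433, 0.902, -0.002], [0.901, -0.433, 0.011], [0.009, -0.007, -1.0]]
force: [-0.5, 0.3, 0.9]
opening: 0.003
5.75 [ 0.47823084 -0.1428922   0.27792161] along -0.11511707084637167 off -0.00402334669398951 h 0.10592161221838026 [-0.49553383  0.34960599  0.93658723]
```

View pics/wrist5.png

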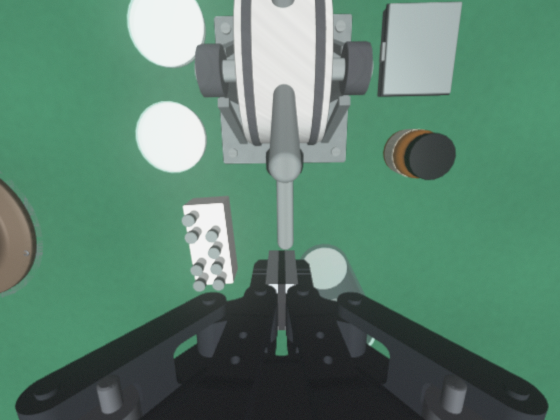

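```bash
python3 -m jog '[[20,3,0,0,0,0,0],[15,0,0,0,0,0,0],[10,0,0,0,0,0,0],[10,0,0,0,0,0,0],[10,0,0,0,0,0,0]]' && python3 -m jog '[[10,0,0,0,0,0,0],[10,0,1,0,0,0,0],[10,0,1,0,0,0,0],[10,0,0,0,0,0,0],[10,0,0,0,0,0,0]]' && python3 -m jog '[[10,0,0,0,0,0,0],[10,0,1,0,0,0,0],[10,0,0,0,0,0,0],[8,0,0,0,0,0,0],[0,0,0,0,0,0,0]]'; python3 - <<'E'
from h import *
s=manip.read_state();im=save('wrist','wrist6');save('scene','scene6');p=np.array(s['eef_pos']);d=p-[.530,-.040,.172]
print(s['time_s'],p,'along',d@[.418,.9085,0],'off',d@[.9085,-.418,0],'h',d[2],s['force'])
a=cv2.imread('pics/scene6.png')[125:275,130:310]; cv2.imwrite('pics/sc6.png',cv2.resize(a,(720,600)))
E
```

```text
time_s: 6.42
eef_pos: [0.5119, -0.0846, 0.2835]
orientation: [[0.434, 0.901, 0.004], [0.901, -0.434, 0.008], [0.008, -0.0, -1.0]]
force: [-1.3, -1.5, 0.8]
opening: 0.002
time_s: 7.05
eef_pos: [0.5347, -0.0367, 0.2813]
orientation: [[0.434, 0.901, 0.002], [0.901, -0.434, 0.007], [0.008, -0.001, -1.0]]
force: [-1.5, -0.9, -1.2]
opening: -0.0
time_s: 7.68
eef_pos: [0.5526, 0.001, 0.2802]
orientation: [[0.433, 0.901, 0.002], [0.901, -0.433, 0.008], [0.008, -0.002, -1.0]]
force: [-0.8, -1.4, -0.3]
opening: 0.001
7.675 [0.55264009 0.00101765 0.28015243] along 0.04672809441578397 off 0.003423148520920472 h 0.10815243198572816 [-0.84090178 -1.38099968 -0.27859182]
```

View pics/sc6.png

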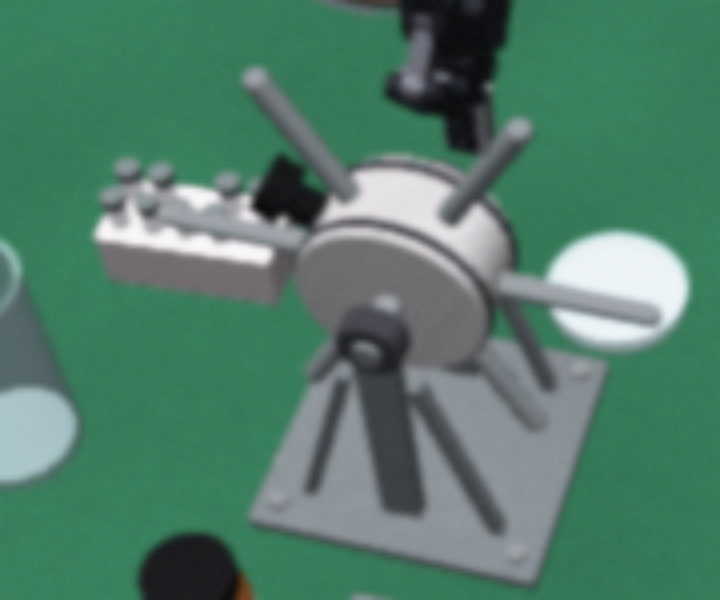

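```bash
python3 -m jog '[[8,0,0,0,0,0,0],[8,0,0,0,0,0,0],[0,0,0,0,0,0,0],[-8,-2,0,0,0,0,0],[0,0,-45,0,0,0,0]]' && python3 -m jog '[[0,0,-18,0,0,0,0],[-55,0,0,0,0,0,0],[-55,0,0,0,0,0,0],[-50,0,0,0,0,0,0],[0,0,0,0,0,0,0]]'&& python3 -m jog '[[0,0,32,0,0,0,0],[0,0,25,0,0,0,0],[0,0,0,0,0,0,0]]'; python3 - <<'E'
from h import *
s=manip.read_state();im=save('wrist','wrist7');p=np.array(s['eef_pos']);d=p-[.530,-.040,.172]
print(s['time_s'],p,'along',d@[.418,.9085,0],'off',d@[.9085,-.418,0],'h',d[2],s['force'])
E
```

```text
time_s: 8.4
eef_pos: [0.5523, 0.0077, 0.3229]
orientation: [[0.434, 0.901, -0.005], [0.901, -0.434, 0.008], [0.005, -0.008, -1.0]]
force: [0.9, 0.0, -0.1]
opening: -0.0
time_s: 9.02
eef_pos: [0.4806, -0.1414, 0.3439]
orientation: [[0.435, 0.901, 0.003], [0.901, -0.435, 0.008], [0.009, -0.001, -1.0]]
force: [0.1, 0.7, 0.3]
opening: 0.003
time_s: 9.4
eef_pos: [0.481, -0.1401, 0.2868]
orientation: [[0.435, 0.9, 0.006], [0.9, -0.435, 0.009], [0.01, 0.002, -1.0]]
force: [-0.6, -0.1, 0.5]
opening: -0.004
9.4 [ 0.48096813 -0.14013018  0.28675868] along -0.11146359189540513 off -0.0026910349330292274 h 0.11475868436781961 [-0.61845759 -0.1335396   0.52093188]
```

View pics/wrist7.png

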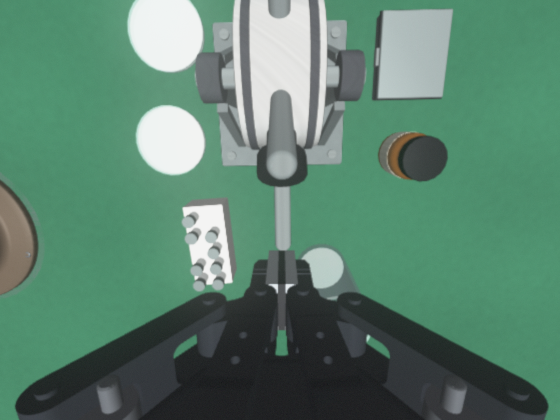

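```bash
python3 -m jog '[[20,2,7,0,0,0,0],[15,0,0,0,0,0,0],[10,0,0,0,0,0,0],[10,0,0,0,0,0,0],[10,0,0,0,0,0,0]]' && python3 -m jog '[[10,0,0,0,0,0,0],[10,0,1,0,0,0,0],[10,0,1,0,0,0,0],[10,0,0,0,0,0,0],[10,0,0,0,0,0,0]]' && python3 -m jog '[[8,0,0,0,0,0,0],[8,0,1,0,0,0,0],[0,0,0,0,0,0,0]]'; python3 - <<'E'
from h import *
s=manip.read_state();im=save('wrist','wrist8');save('scene','scene8');p=np.array(s['eef_pos']);d=p-[.530,-.040,.172]
print(s['time_s'],p,'along',d@[.418,.9085,0],'off',d@[.9085,-.418,0],'h',d[2],s['force'])
a=cv2.imread('pics/scene8.png')[125:275,130:310]; cv2.imwrite('pics/sc8.png',cv2.resize(a,(720,600)))
E
```

```text
time_s: 10.07
eef_pos: [0.5145, -0.0812, 0.2863]
orientation: [[0.436, 0.9, 0.013], [0.9, -0.436, 0.005], [0.01, 0.009, -1.0]]
force: [-0.2, -1.7, 2.1]
opening: -0.002
time_s: 10.7
eef_pos: [0.5374, -0.0334, 0.2843]
orientation: [[0.436, 0.9, 0.012], [0.9, -0.437, 0.005], [0.01, 0.008, -1.0]]
force: [-0.6, -1.8, -0.8]
opening: 0.004
time_s: 11.08
eef_pos: [0.5452, -0.017, 0.2831]
orientation: [[0.435, 0.9, 0.012], [0.9, -0.435, 0.006], [0.01, 0.008, -1.0]]
force: [-0.2, -0.3, -0.5]
opening: 0.003
11.075 [ 0.54519038 -0.01698484  0.28307675] along 0.02725885059810229 off 0.004180118939399677 h 0.11107674866961431 [-0.18826639 -0.33250148 -0.45215024]
```

View pics/sc8.png

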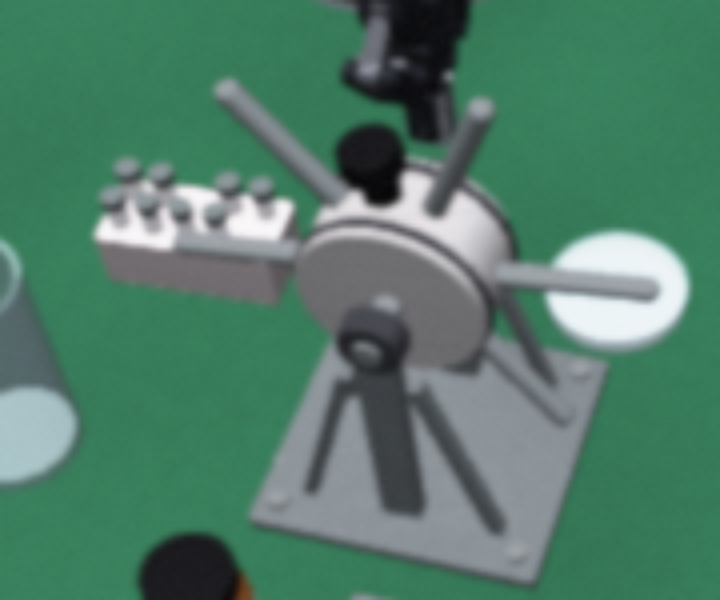

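View pics/wrist8.png

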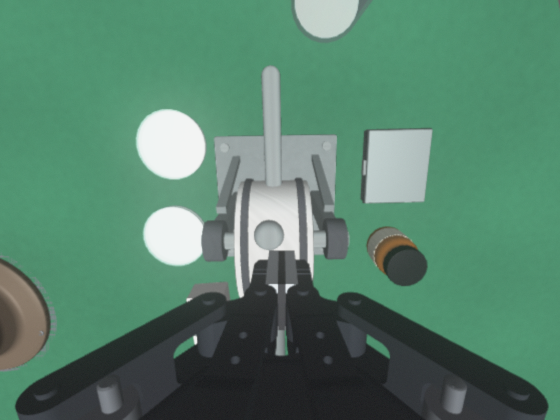

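```bash
cat >> h.py <<'E'
def plane(im,u,v,hub=np.array([.530,-.040,.172])):
    ex=np.array([.9085,-.418,0]);ey=np.array([.418,.9085,0])
    o,d=ray(im,u,v);X=o+d*(((hub-o)@ex)/(d@ex));r=X-hub;return np.array([r@ey,r[2]])
def fit(im,tips,ph):  # tips px, ph nominal offsets (deg) from stem
    from scipy.optimize import least_squares
    P=np.array([plane(im,*t) for t in tips])
    f=lambda q:(P-np.c_[q[0]+q[3]*np.sin(q[2]+np.radians(ph)),q[1]+q[3]*np.cos(q[2]+np.radians(ph))]).ravel()
    r=least_squares(f,[0,0,0,.145]);return P.round(4),r.x.round(4),np.degrees(r.x[2]).round(2),r.fun.round(4)
E
python3 - <<'E'
from h import *
S=lambda x,y:(130+(x+.5)/4-.5,125+(y+.5)/4-.5)
im=load('scene8')
print(fit(im,[S(227,90),S(482,107),S(651,288),S(566,416)],[-30,30,90,150]))
print('cap',plane(im,*S(370,150)))
im=load('scene6')
print(fit(im,[S(256,78),S(519,130),S(651,312),S(535,420)],[-30,30,90,150]))
E
```

```text
(array([[-0.0843,  0.1129],
       [ 0.0531,  0.133 ],
       [ 0.1383,  0.0221],
       [ 0.0873, -0.1083]]), array([ 0.0008,  0.0027, -0.1386,  0.1398]), np.float64(-7.94), array([ 0.0008, -0.    , -0.0002,  0.0008, -0.001 ,  0.0001,  0.0005,
       -0.0008]))
cap [-0.01030106  0.08803315]
(array([[-0.0663,  0.1252],
       [ 0.0713,  0.1218],
       [ 0.1383,  0.0024],
       [ 0.0678, -0.1189]]), array([0.0003, 0.0035, 0.017 , 0.1386]), np.float64(0.97), array([ 0.0007,  0.0005, -0.0003, -0.0006, -0.0006,  0.0012,  0.0002,
       -0.0012]))
```

```bash
python3 -m jog '[[6,-2,0,0,0,0,0],[6,-1,0,0,0,0,0],[4,0,0,0,0,0,0],[3,0,0,0,0,0,0],[0,0,0,0,0,0,0]]'; python3 - <<'E'
from h import *
s=manip.read_state();save('scene','scene9');p=np.array(s['eef_pos']);d=p-[.530,-.040,.172]
print(s['time_s'],p,'along',d@[.418,.9085,0],'off',d@[.9085,-.418,0],'h',d[2],s['force'])
a=cv2.imread('pics/scene9.png')[125:275,130:310]; cv2.imwrite('pics/sc9.png',cv2.resize(a,(720,600)))
E
```

```text
time_s: 11.8
eef_pos: [0.5507, 0.0011, 0.2835]
orientation: [[0.437, 0.899, 0.012], [0.899, -0.437, 0.005], [0.009, 0.008, -1.0]]
force: [0.6, -0.4, -0.6]
opening: -0.004
11.8 [0.55074158 0.00110019 0.28352254] along 0.04600950583432924 off 0.0016638486805989254 h 0.11152253778637367 [ 0.57112568 -0.41039028 -0.5829874 ]
```

View pics/sc9.png

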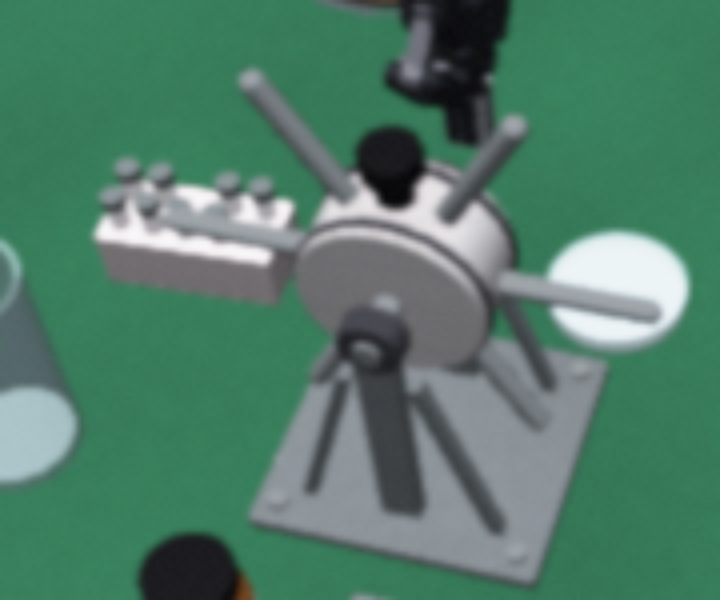

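```bash
python3 - <<'E'
from h import *
S=lambda x,y:(130+(x+.5)/4-.5,125+(y+.5)/4-.5)
im=load('scene9')
print(fit(im,[S(252,80),S(515,127),S(651,311),S(539,419)],[-30,30,90,150]))
E
python3 -m jog '[[-6,0,0,0,0,0,0],[0,0,-10,0,0,0,0],[0,0,-50,0,0,0,0],[0,0,-20,0,0,0,0],[0,0,0,0,0,0,0]]'; python3 -m jog '[[-50,0,0,0,0,0,0],[-55,0,0,0,0,0,0],[-55,0,0,0,0,0,0],[-55,0,0,0,0,0,0],[0,0,0,0,0,0,0]]'
python3 - <<'E'
from h import *
s=manip.read_state();im=save('wrist','wrist10');np.savez('pics/st10.npz',p=s['eef_pos'],R=s['orientation']);save('scene','scene10');save('top','top10');print(s['time_s'],s['eef_pos'])
a=cv2.imread('pics/scene10.png')[125:275,130:310]; cv2.imwrite('pics/sc10.png',cv2.resize(a,(720,600),interpolation=cv2.INTER_CUBIC))
a=cv2.imread('pics/top10.png')[180:285,260:400]; cv2.imwrite('pics/tp10.png',cv2.resize(a,(800,600),interpolation=cv2.INTER_CUBIC))
E
```

```text
(array([[-0.0688,  0.1233],
       [ 0.0693,  0.1234],
       [ 0.1383,  0.0032],
       [ 0.0703, -0.117 ]]), array([ 0.0004,  0.0031, -0.0015,  0.1385]), np.float64(-0.08), array([ 0.0003,  0.0003, -0.0002,  0.0001, -0.0006, -0.0001,  0.0005,
       -0.0003]))
time_s: 12.48
eef_pos: [0.547, -0.005, 0.3677]
orientation: [[0.437, 0.899, 0.013], [0.899, -0.438, 0.006], [0.011, 0.009, -1.0]]
force: [-1.0, -0.3, -0.3]
opening: -0.0
time_s: 13.1
eef_pos: [0.4491, -0.2031, 0.3612]
orientation: [[0.436, 0.9, 0.01], [0.9, -0.436, 0.008], [0.012, 0.006, -1.0]]
force: [0.3, -0.1, 0.1]
opening: 0.005
13.1 [ 0.4491213  -0.20309726  0.36119749]
```

View pics/sc10.png

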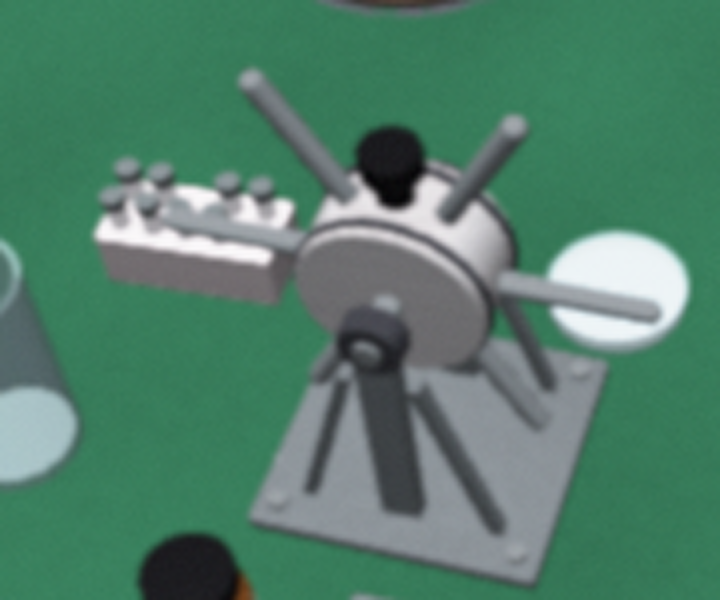

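View pics/tp10.png

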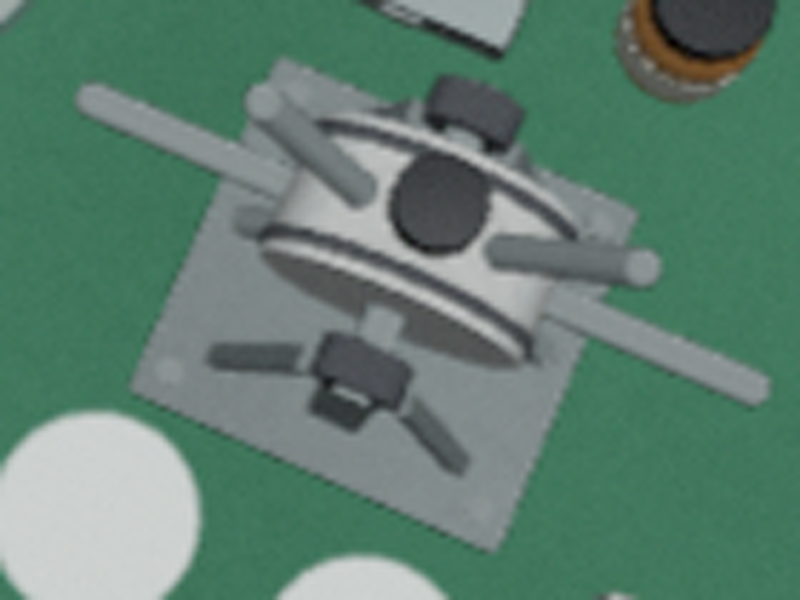

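View pics/wrist10.png

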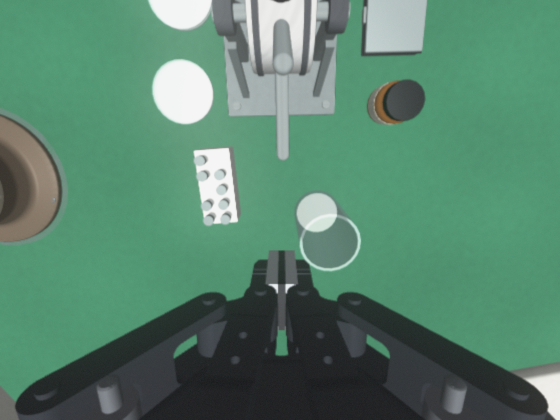

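```bash
python3 - <<'E'
from h import *
t=load('top10');s=load('scene10')
T=lambda x,y:(260+(x+.5)/5.714-.5,180+(y+.5)/5.714-.5)
S=lambda x,y:(130+(x+.5)/4-.5,125+(y+.5)/4-.5)
ey=np.array([.418,.9085,0])
a,e=tri(t,T(264,102),s,S(515,127));b,f=tri(t,T(644,268),s,S(252,80));d=a-b
print(a,b,e,f,'slope',np.degrees(np.arctan2(d[2],d@ey)))
c=[plane(t,*T(438,202),hub=np.array([.53,-.04,.262]))]
print('cap top', onz(t,*T(438,202),.262),'scene',onz(s,*S(390,148),.262))
print('plate', np.mean([onz(t,*T(*p),.012) for p in [(280,55),(639,212),(494,554),(131,391)]],0))
# mixer/other image change
for n in('top','scene'):
    A=load(n+'0')['pixels'].astype(int);B=load(n+'10')['pixels'].astype(int);D=(abs(A-B).max(2)>25).astype('uint8')
    k,l,st,_=cv2.connectedComponentsWithStats(D);print(n,[tuple(x) for x in st[1:] if x[4]>15])
E
```

```text
[0.55707055 0.02177749 0.29364447] [ 0.49819878 -0.10420825  0.2928882 ] 0.0019108802589033324 0.0020221146408577594 slope 0.31158280091701474
cap top [ 0.52711939 -0.04078665  0.262     ] scene [ 0.52814632 -0.03910076  0.262     ]
plate [ 0.52669276 -0.04195088  0.012     ]
top [(np.int32(430), np.int32(150), np.int32(130), np.int32(270), np.int32(19803)), (np.int32(297), np.int32(193), np.int32(10), np.int32(9), np.int32(44)), (np.int32(273), np.int32(194), np.int32(24), np.int32(10), np.int32(41)), (np.int32(274), np.int32(200), np.int32(20), np.int32(10), np.int32(28)), (np.int32(303), np.int32(201), np.int32(12), np.int32(9), np.int32(33)), (np.int32(317), np.int32(204), np.int32(9), np.int32(13), np.int32(27)), (np.int32(327), np.int32(207), np.int32(49), np.int32(23), np.int32(412)), (np.int32(368), np.int32(234), np.int32(28), np.int32(15), np.int32(45)), (np.int32(363), np.int32(238), np.int32(30), np.int32(13), np.int32(41))]
scene [(np.int32(72), np.int32(0), np.int32(72), np.int32(111), np.int32(4554)), (np.int32(186), np.int32(0), np.int32(13), np.int32(6), np.int32(58)
[... 548 characters left out ...]
2(5), np.int32(14), np.int32(30)), (np.int32(0), np.int32(71), np.int32(18), np.int32(45), np.int32(428)), (np.int32(189), np.int32(140), np.int32(48), np.int32(39), np.int32(676)), (np.int32(238), np.int32(153), np.int32(30), np.int32(31), np.int32(377)), (np.int32(169), np.int32(174), np.int32(36), np.int32(15), np.int32(221)), (np.int32(254), np.int32(192), np.int32(12), np.int32(5), np.int32(37)), (np.int32(255), np.int32(195), np.int32(41), np.int32(16), np.int32(295)), (np.int32(202), np.int32(207), np.int32(14), np.int32(14), np.int32(113)), (np.int32(230), np.int32(216), np.int32(9), np.int32(5), np.int32(39)), (np.int32(249), np.int32(219), np.int32(12), np.int32(14), np.int32(50))]
```

Both views put the stem within about 0.5° of upright. Only the drum and the arm changed in the images, so I'm handing in.

```bash
python3 -c "
from cell import manip
print(manip.job_done())"
```

```text
the job is handed in; nothing more can be done
None
```

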